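# Dock the solar torch in its leaning charging cradle

### The arm

A 7-joint arm with a two-finger parallel gripper is mounted at the origin on the work surface. World frame = base frame: x ahead of the robot, y to its left, z up, the work surface at z = 0. Lengths are in mm, angles in rad, forces in N, time in s.
With the tool pointing down it reaches from about 400 to 850 mm from the base axis. Payload 4.5 kg.
Tool frame: the origin (TCP) lies between the finger pads; the fingertips stand 8 mm ahead of it and the grasp point (between the pads) lies 11 mm behind it (manip.finger_overhang is the distance from the TCP to the fingertips, in mm); z points along the fingers, y is the line along which they close (so a half turn about z gives the same grasp; the last joint's range is limited). The gripper opens to 85 mm and grips with 20 to 120 N. Pads are 22 mm wide; open, the fingers measure 114 mm over their backs; the gripper's body (76 mm by 85 mm) begins 54 mm behind the grasp point. The pads swing forward as they close: fully open they stand 13 mm farther back than shut.
Start: joints at [-1.165, 0.689, -0.195, 1.565, 0.157, 0.902, -0.215], TCP at [227.04, 582.328, 239.317] pointing down, gripper open.
Joint ranges: [-3.01, 3.01], [-0.46, 2.08], [-1.47, 1.51], [0.13, 2.56], [-1, 4.14], [0.04, 2.09], [-2.66, 2.66]. Speed limits (rad/s): [2.57, 2.57, 3.14, 3.14, 3.14, 3.14, 3.14].

### API

Orientations are given as a unit quaternion [x, y, z, w].
In Python, from cell import manip, cams, order gives the robot as it stands.
- The arm moves only by the tool apply_moves, never from a script. Its argument "steps" is a list of rows, each an object of numbers: "tx", "ty", "tz": the shift along the tool's x, y, z in cm; "twist": the turn about the tool's z in degrees. A call has 1 to 10 rows; each row shifts and turns the commanded pose from where the row before left it, along the tool's axes as they then stand; what a row does not reach is not made up. A row lasts 1/10 s, in which the tool goes at most 50 mm and 8.59 degrees, less where a joint would pass 70% of its speed; a pose out of reach is approached as far as the arm can. A call with a gripper value outside its range is refused whole. "gripper" is the gripper command: -1 is fully open, 1 is shut, values between are in proportion, set as the call begins (left out, the last holds). The fingers move at their own pace and stop on an object; the grip force is fixed at half the most. Time passes only in rows, so rows that do not move let the fingers close. It gives the time, the measured TCP pose, the force, the opening and the grip force at its end, in the units of the state.
- manip.observe(): the state, without advancing time (a new reading comes with each control period).
- cams.read_camera(name): name is "scene" or "top"; returns (picture, depth): 420x560x3 uint8, red, green, blue; 420x560 float32, mm along the optical axis (not along the pixel's ray), 0 where there is no reading.
- cams.camera_model(name): a dict with "fx", "fy", "cx", "cy" (pixels), "k1" (the pictures are not rectified: a ray, as slopes to the right and down, at radius r is drawn at 1 + k1 r^2 times it, then the intrinsics apply), "T" (4x4, takes a point from camera to world coordinates). Camera axes: x right, y down, z forward; pixel columns grow to the right and rows downward; lengths in mm; the calibration is good to about 2 mm. A picture is of the moment at which its call begins. camera_model takes no time and is no camera call.
- order.hand_in(): hands the job in; it is judged then, once.
The state is a dict: "time_s": time; "joint_pos": joint angles; "joint_vel": joint speeds; "tau": joint torques, N m; "position": TCP position; "tool_rot": TCP orientation; "contact_force": force on the tool from outside, world axes, zero at the start; "wrist_torque": the same for the moment, N m; "finger_gap": finger opening in mm; "finger_force": force on a finger pad.
Only numpy, scipy, OpenCV 4.12 (cv2) and the standard library are available. Lean on these libraries where they do the work, as an engineer would, in place of code of your own. Each camera call takes 0.05 s, during which the arm holds its last target. There are 200 camera calls.

### The job

Pick up the black solar torch and turn it so that the flat side with the blue solar panel lies on the same side as the yellow flat wall of the leaning green cradle's pocket, then slide it down into the pocket, along the pocket's lean, until it sits fully home. Lower it in while you hold it rather than dropping it in, then let go, and leave the pots, tub and watering rose where they stand.

Things in the scene. Friction and masses are not known exactly. Their poses are not given: they have to be found in the camera images.
- torch: Black torch standing upright, 130 mm tall, 0.25 kg, D-shaped in section at every height: a cylinder of radius 25 mm (50 mm wide along y) cut by a flat 13 mm from the axis at +x. The flat carries the blue solar panel; a white lens is on top. Foot bevelled 4 mm. Origin: on the cylinder's axis at the underside; z up along the torch, x out of the flat. Grip it along y, about 100 mm above the foot.
- pocket: D-shaped pocket of the fixed green cradle, leaning 25 degrees. Origin: centre of its floor, on the round part's axis, 45 mm above the shelf; z: out along the axis (up, leaning 25 degrees to the robot's side); x: to the yellow flat wall (and 25 degrees up); y level. 40 mm deep, radius 27 mm, flat 15 mm from the axis: 2 mm play. Walls 6 mm. The torch is home when its origin and axes match these.
- mouth (a point): Centre of the pocket's mouth, on its axis 40 mm out from the floor.
- panel (a point): Middle of the torch's blue solar panel: a point on the flat, 13 mm from the torch's axis, 85 mm above its foot. On the opposite, rounded side a small red toggle sticks out 13 mm, 82 to 94 mm above the foot.
- cradle: The cradle's foot, a bolted aluminium plate 130 mm (x) by 100 mm (y), 6 mm thick, fixed. Origin: on the shelf below the centre of the pocket's floor; z up. The pocket leans towards this body's -x.
- pots: Bystander: stack of two nesting terracotta pots, 120 mm across, 128 mm tall, loose. Origin: centre of the underside.
- tub: Bystander: red flip-top tub, 90 mm across, 99 mm tall, loose. Origin: centre of the underside.
- rose: Bystander: green plastic watering rose standing on its face, 88 mm across, 85 mm tall, loose. Origin: centre of the underside.
Things that resemble listed ones, but are neither listed nor needed, are in the scene too. Of the things like the torch, leave any that is purple; of the rest the smaller one is meant. Several things have the shape of the cradle; the one meant has the colours described above.

How it is judged (in metres and radians):
On the way:
1. the torch's foot is at least 10 mm down inside the pocket while the fingers still hold it (z of torch in the frame of pocket below 0.03 m and distance between torch and pocket below 0.032 m and angle between the z axis of torch and the z axis of pocket, either way round below 0.3 rad and contact force between torch and the fingers above 0.5 N), for 0.1 s.
At the end, for the whole second after the job is handed in: The torch rests in the pocket, released and still: its origin within 8 mm of the centre of the pocket's floor, its axis within 8 degrees of the pocket's, its flat turned to the pocket's flat wall within 15 degrees and on the same side (distance between torch and pocket below 0.008 m and angle between the z axis of torch and the z axis of pocket, either way round below 0.14 rad and angle between the x axis of torch and the x axis of pocket, either way round below 0.26 rad and x of panel in the frame of pocket above 0 m and contact force between torch and the fingers below 0.1 N and linear speed of torch below 0.02 m/s); the robot touches nothing.
It fails at once if the pots are shifted more than 25 mm (distance of pots from where it was at the start of the episode above 0.025 m).
It fails at once if the tub is shifted more than 25 mm (distance of tub from where it was at the start of the episode above 0.025 m).
It fails at once if the rose is shifted more than 25 mm (distance of rose from where it was at the start of the episode above 0.025 m).
It also fails if it takes over 48 s, if anything falls off the work surface, if the arm or the gripper's body presses on something with over 40 N, if the wrist force passes 120 N, or if a joint passes its speed limit or range.

## Working session

There is one attempt and no reset: what is moved stays moved. The work goes in short steps, Python scripts to look and compute and a tool call to move; the robot and the scene stay as the last step left them, time stands still between calls to the robot, and variables do not carry over. Pictures are saved under pics/ and viewed, at most 10 in all, crops included, and the job is handed in when it is done.

Besides the shell and the picture viewer there is one more tool, called after "Request:" as a command line: name --argument value ..., lists and objects as JSON in quotes. apply_moves: Moves the arm, as the interface text tells. Its arguments: {"type":"object","properties":{"steps":{"type":"array","items":{"type":"object","properties":{"tx":{"type":"number"},"ty":{"type":"number"},"tz":{"type":"number"},"twist":{"type":"number"}}}},"gripper":{"type":"number"}},"required":["steps"]}

```bash
mkdir -p pics
cat > h.py <<'E'
import numpy as np, cv2
from cell import manip, cams, order
def save(n,p): cv2.imwrite(p, n[:,:,::-1])
def cloud(name,d):
    m=cams.camera_model(name); K=np.array([[m['fx'],0,m['cx']],[0,m['fy'],m['cy']],[0,0,1]])
    v,u=np.mgrid[0:420,0:560]
    s=np.stack([(u-m['cx'])/m['fx'],(v-m['cy'])/m['fy']],-1)
    q=s.copy()
    for _ in range(8): q=s/(1+m['k1']*(q**2).sum(-1,keepdims=True))
    P=np.concatenate([q,np.ones((420,560,1))],-1)*d[...,None]
    T=np.array(m['T']); W=P@T[:3,:3].T+T[:3,3]; W[d==0]=np.nan
    return W
E
python3 - <<'E'
from h import *
o=manip.observe();print(o['time_s'],o['position'],o['tool_rot'],o['finger_gap'])
for n in('scene','top'):
    p,d=cams.read_camera(n);save(p,f'pics/{n}0.png');np.savez(f'{n}0.npz',p=p,d=d)
    m=cams.camera_model(n);print(n,np.round(np.array(m['T']),3).tolist(),m['fx'],m['k1'])
E
```

```text
0.0 [226.84786101 581.66681202 238.45470044] [ 1.84753164e-01  9.82784488e-01 -9.53898717e-04 -8.93081050e-05] 85.27982609077525
scene [[0.467, 0.602, -0.647, 1346.281], [0.884, -0.316, 0.345, -360.25], [0.004, -0.733, -0.68, 829.642], [0.0, 0.0, 0.0, 1.0]] 422.9687377994535 0.04063589444788352
top [[0.01, -0.997, 0.074, 534.412], [-1.0, -0.009, 0.004, 0.655], [-0.003, -0.074, -0.997, 1119.404], [0.0, 0.0, 0.0, 1.0]] 442.18516176685324 0.009299475598144093
```

View pics/scene0.png

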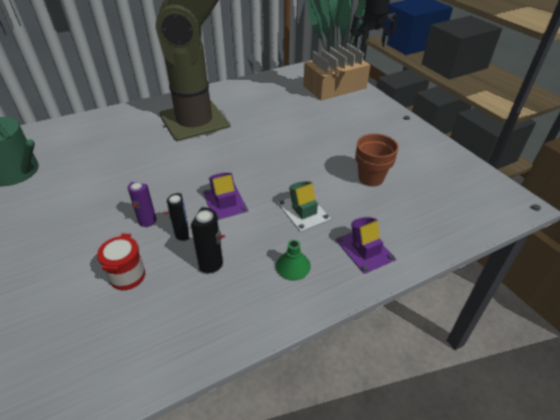

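View pics/top0.png

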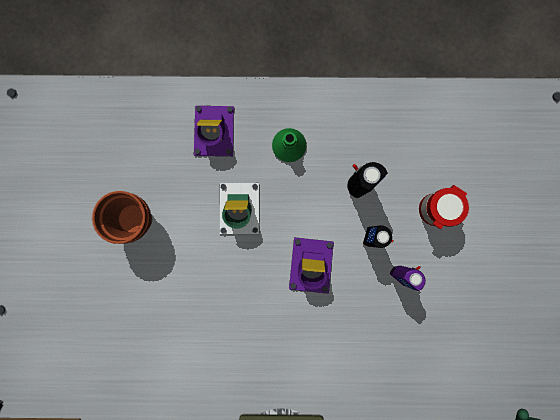

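The scene shows three torch-like things. In the top view they are a large black one (370,178), a small black one with a blue panel on its left (378,236) and a purple one (410,278). The small black one fits: it is not purple, and it is the smaller of the other two. Of the three cradles, the green one with the yellow wall on an aluminium plate at (238,207) fits. The other two, at (213,130) and (313,265), are purple. I'll confirm with a crop and measure.

Run:
```python
from h import *
D={n:np.load(n+'0.npz') for n in('scene','top')}
t=D['top']['p'];s=D['scene']['p']
a=cv2.resize(t[170:310,200:440],(0,0),fx=3.3,fy=3.3,interpolation=2)[:420]
b=cv2.resize(s[170:280,110:350],(0,0),fx=3.3,fy=3.3,interpolation=2)[:,:792]
save(np.vstack([a[:,:792],b])[:600] if False else cv2.resize(np.vstack([a[:,:792],b]),(600,600)),'pics/crop.png')
def plane(P):
    c=np.median(P,0)
    for _ in range(4):
        A=P-c; n=np.linalg.svd(A,full_matrices=False)[2][2]; r=abs(A@n); P=P[r<max(2*np.median(r),.5)]; c=P.mean(0)
    return c,n,len(P),np.median(r)
for n in D:
    p=D[n]['p'].astype(int);W=cloud(n,D[n]['d']);R,G,B=p[...,0],p[...,1],p[...,2]
    hsv=cv2.cvtColor(D[n]['p'],cv2.COLOR_RGB2HSV).astype(int);z=W[...,2]
    near=lambda x,y,r:(np.hypot(W[...,0]-x,W[...,1]-y)<r)
    # initial guesses from top pixels
    if n=='top': T0=W[237,384,:2];C0=W[232,225,:2];print('lens',W[237,384],'plate',W[232,225])
    m=(abs(hsv[...,0]-24)<8)&(hsv[...,1]>140)&(hsv[...,2]>90)
    k,l,st,ce=cv2.connectedComponentsWithStats(m.astype('uint8'))
    for i in range(1,k):
        if st[i,4]>60:
            P=W[(l==i)];P=P[np.isfinite(P[:,0])];c,nn,N,r=plane(P);print(n,'yellow',ce[i].round(),c.round(1),nn.round(3),N,r.round(2),P.min(0).round(),P.max(0).round())
    m=(abs(hsv[...,0]-108)<14)&(hsv[...,1]>110)&(hsv[...,2]>50)&near(*T0,60)
    P=W[m]
    if len(P)>8:c,nn,N,r=plane(P);print(n,'blue',c.round(1),nn.round(3),N,r,P.min(0).round(),P.max(0).round())
    m=(hsv[...,1]<60)&(hsv[...,2]>130)&near(*T0,60)&(z>115);print(n,'lens',np.median(W[m],0),m.sum(), np.argwhere(m).mean(0))
    m=(R>110)&(G<70)&near(*T0,60)&(z>70)&(z<105);print(n,'toggle',np.median(W[m],0),m.sum())
    # torch body points, circle band
    m=near(*T0,45)&(z>20)&(z<128)&(hsv[...,2]<70);print(n,'body',m.sum(),W[m].min(0).round(),W[m].max(0).round())
```

```text
scene yellow [223. 184.] [470.1 -71.   72.6] [ 0.9   -0.067  0.431] 158 0.78 [459. -97.  50.] [483. -45.  94.]
scene yellow [305. 194.] [612.6 109.6  72.6] [0.895 0.044 0.445] 138 0.69 [565.  85.  50.] [625. 141.  94.]
scene yellow [369. 232.] [812.  177.1  70.9] [0.899 0.005 0.438] 148 0.56 [772. 153.  52.] [822. 209.  93.]Traceback (most recent call last):
  File "<stdin>", line 23, in <module>
NameError: name 'T0' is not defined
```

View pics/crop.png

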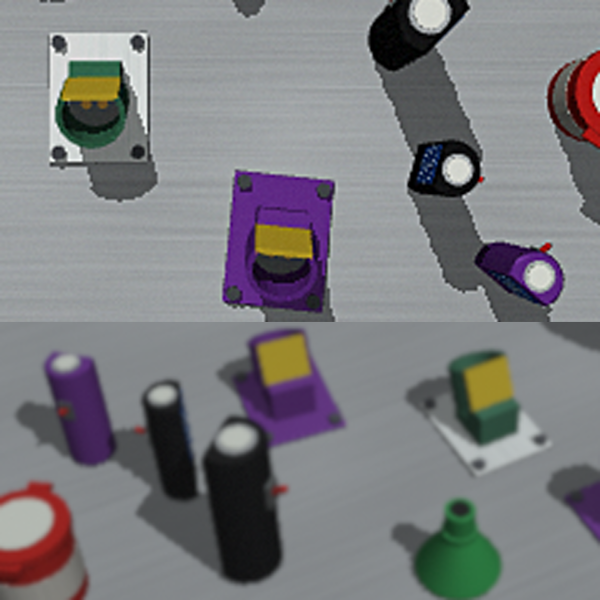

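The crop confirms both. The small black torch has its blue panel facing +y and its red toggle facing -y, and the green cradle with the yellow wall stands on the white plate.

Run:
```python
from h import *
from scipy.optimize import least_squares
D={n:np.load(n+'0.npz') for n in('top','scene')}
def plane(P):
    c=np.median(P,0)
    for _ in range(4):
        A=P-c; n=np.linalg.svd(A,full_matrices=False)[2][2]; r=abs(A@n); P=P[r<max(2*np.median(r),.5)]; c=P.mean(0)
    return c,n,len(P),np.median(r)
for n in D:
    p=D[n]['p'].astype(int);W=cloud(n,D[n]['d']);R,G,B=p[...,0],p[...,1],p[...,2]
    hsv=cv2.cvtColor(D[n]['p'],cv2.COLOR_RGB2HSV).astype(int);z=W[...,2]
    near=lambda x,y,r:(np.hypot(W[...,0]-x,W[...,1]-y)<r)
    if n=='top': T0=W[237,384,:2];C0=W[232,225,:2];print('lens',W[237,384],'plate',W[232,225])
    m=(abs(hsv[...,0]-108)<14)&(hsv[...,1]>90)&(hsv[...,2]>40)&near(*T0,60)&(z>50)
    P=W[m]
    if len(P)>8:c,nn,N,r=plane(P);print(n,'blue',c.round(1),nn.round(3),N,r,P.min(0).round(),P.max(0).round())
    m=(hsv[...,1]<60)&(hsv[...,2]>130)&near(*T0,60)&(z>110);print(n,'lens',W[m].mean(0).round(1),W[m].max(0).round(),W[m].min(0).round(),m.sum())
    m=(R>110)&(G<70)&near(*T0,60)&(z>70)&(z<105);print(n,'toggle',np.median(W[m],0),m.sum())
    m=near(*T0,50)&(z>25)&(z<122)&(hsv[...,2]<80);print(n,'body',m.sum(),W[m].min(0).round(),W[m].max(0).round())
    Q=W[m&~((R>80)&(G<60))];B=W[near(*T0,50)&(z>125)];print('top face',np.percentile(B,[2,50,98],axis=0).round(1).tolist())
    if n=='scene':
        f=least_squares(lambda q:np.hypot(Q[:,0]-q[0],Q[:,1]-q[1])-25,T0,loss='soft_l1');print('circle',f.x,np.median(abs(f.fun)))
    # plate
    if n=='top':
        m=(abs(z-6)<5)&near(617,106,95)&(p.min(-1)>195)
        k,l,st,ce=cv2.connectedComponentsWithStats(m.astype('uint8'));i=1+st[1:,4].argmax()
        P=W[l==i][:,:2].astype('float32');print('plate',st[i],cv2.minAreaRect(P))
    m=near(595,110,60)&(z>86);Pt=W[m];print('cradle top',np.percentile(Pt,[1,50,99],axis=0).round(1).tolist())
    m=near(595,110,70)&(z>25)&(G>R+8)&(G>B[:,0].size*0+0)&(hsv[...,0]>60)&(hsv[...,0]<100)&(hsv[...,1]>70);Pt=W[m];print('green',m.sum(),np.percentile(Pt,[1,50,99],axis=0).round(1).tolist())
```

```text
lens [ 536.84451102 -225.6918792   134.8754577 ] plate [545.78633757 143.51517114   8.66036843]
top blue [ 541.9 -206.    92. ] [-0.277 -0.961  0.001] 64 0.17644753838221786 [ 525. -211.   50.] [ 559. -201.  124.]
top lens [ 537.6 -223.1  132.7] [ 550. -211.  136.] [ 526. -236.  127.] 116
top toggle [ 529.07244187 -253.57197937   93.52186383] 2
top body 133 [ 514. -214.   25.] [ 563. -201.  122.]
top face [[516.7, -241.8, 126.5], [536.8, -222.1, 131.6], [560.3, -204.3, 135.7]]
plate [220 183  39  51 661] ((607.2454833984375, 109.84054565429688), (127.080810546875, 96.81590270996094), 0.8204066753387451)
cradle top [[587.4, 78.3, 86.1], [601.1, 108.3, 89.3], [606.2, 138.8, 93.5]]
green 408 [[557.2, 77.0, 36.3], [581.0, 109.4, 57.4], [638.1, 141.6, 88.8]]
scene blue [ 557.4 -210.2   94.6] [-0.338 -0.941 -0.009] 18 0.17019787655511392 [ 545. -213.   58.] [ 564. -206.  122.]
scene lens [ 537.9 -221.   134.3] [ 551. -209.  137.] [ 528. -232.  130.] 52
scene toggle [ 530.02117032 -250.21848634   93.73369693] 4
scene body 430 [ 527. -245.   25.] [ 567. -201.  122.]
top face [[516.1, -240.7, 125.9], [541.3, -222.5, 132.4], [561.8, -203.0, 136.2]]
circle [ 537.36804085 -218.45034937] 0.9052557661058298
cradle top [[593.2, 83.5, 86.2], [604.5, 111.0, 88.5], [609.5, 142.8, 93.5]]
green 287 [[559.9, 79.1, 25.2], [628.3, 99.9, 48.2], [641.6, 134.7, 85.4]]
```

Request:
apply_moves --steps '[{"tx": -2.9, "ty": -3.16}, {"tx": -2.9, "ty": -3.16}, {"tx": -2.9, "ty": -3.16}, {"tx": -2.9, "ty": -3.16}, {"tx": -2.9, "ty": -3.16}, {"tx": -2.9, "ty": -3.16}, {"tx": -2.9, "ty": -3.16}, {"tx": -2.9, "ty": -3.16}, {"tx": -2.9, "ty": -3.16}, {"tx": -2.9, "ty": -3.16}]' --gripper -1

```text
$.steps[0]: bad value
```

Request:
apply_moves --steps '[{"tx": -2.9, "ty": -3.16}, {"tx": -2.9, "ty": -3.16}, {"tx": -2.9, "ty": -3.16}, {"tx": -2.9, "ty": -3.16}, {"tx": -2.9, "ty": -3.16}, {"tx": -2.9, "ty": -3.16}, {"tx": -2.9, "ty": -3.16}, {"tx": -2.9, "ty": -3.16}, {"tx": -2.9, "ty": -3.16}, {"tx": -2.9, "ty": -3.16}]'

```text
$.steps[0]: bad value
```

Request:
apply_moves --steps '[{"twist": 8.47}, {"twist": 8.47}, {"twist": 8.47}, {"twist": 8.47}, {"twist": 8.47}, {"twist": 8.47}, {"twist": 8.47}, {"twist": 8.47}, {"twist": 8.47}, {"twist": 8.47}]'

```text
$.steps[0]: bad value
```

Request:
apply_moves --steps '[{"twist": 0}]'

```text
$.steps[0]: bad value
```

Request:
apply_moves --steps '[{"tx": -2.9, "ty": -3.16, "tz": 0, "twist": 0}, {"tx": -2.9, "ty": -3.16, "tz": 0, "twist": 0}, {"tx": -2.9, "ty": -3.16, "tz": 0, "twist": 0}, {"tx": -2.9, "ty": -3.16, "tz": 0, "twist": 0}, {"tx": -2.9, "ty": -3.16, "tz": 0, "twist": 0}, {"tx": -2.9, "ty": -3.16, "tz": 0, "twist": 0}, {"tx": -2.9, "ty": -3.16, "tz": 0, "twist": 0}, {"tx": -2.9, "ty": -3.16, "tz": 0, "twist": 0}, {"tx": -2.9, "ty": -3.16, "tz": 0, "twist": 0}, {"tx": -2.9, "ty": -3.16, "tz": 0, "twist": 0}]' --gripper -1

```text
time_s: 1.1
position: [382.7, 180.9, 239.2]
tool_rot: [0.185, 0.983, -0.0, -0.0]
contact_force: [0.7, 0.5, 0.5]
finger_gap: 85.5
finger_force: 0.0
```

Request:
apply_moves --steps '[{"tx": -2.9, "ty": -3.16, "tz": 0, "twist": 0}, {"tx": -2.9, "ty": -3.16, "tz": 0, "twist": 0}, {"tx": -2.9, "ty": -3.16, "tz": 0, "twist": 0}, {"tx": -2.9, "ty": -3.16, "tz": 0, "twist": 0}, {"tx": -2.9, "ty": -3.16, "tz": 0, "twist": 0}, {"tx": -2.9, "ty": -3.16, "tz": 0, "twist": 0}, {"tx": -2.9, "ty": -3.16, "tz": 0, "twist": 0}, {"tx": -2.9, "ty": -3.16, "tz": 0, "twist": 0}, {"tx": -2.9, "ty": -3.16, "tz": 0, "twist": 0}, {"tx": -2.9, "ty": -3.16, "tz": 0, "twist": 0}]'

```text
time_s: 2.1
position: [537.9, -218.9, 238.9]
tool_rot: [0.185, 0.983, 0.0, -0.0]
contact_force: [1.2, -0.3, 0.4]
finger_gap: 85.6
finger_force: 0.0
```

Request:
apply_moves --steps '[{"tx": 0, "ty": 0, "tz": 0, "twist": 8.47}, {"tx": 0, "ty": 0, "tz": 0, "twist": 8.47}, {"tx": 0, "ty": 0, "tz": 0, "twist": 8.47}, {"tx": 0, "ty": 0, "tz": 0, "twist": 8.47}, {"tx": 0, "ty": 0, "tz": 0, "twist": 8.47}, {"tx": 0, "ty": 0, "tz": 0, "twist": 8.47}, {"tx": 0, "ty": 0, "tz": 0, "twist": 8.47}, {"tx": 0, "ty": 0, "tz": 0, "twist": 8.47}, {"tx": 0, "ty": 0, "tz": 0, "twist": 8.47}, {"tx": 0, "ty": 0, "tz": 0, "twist": 8.47}]'

```text
time_s: 3.1
position: [537.5, -217.0, 238.9]
tool_rot: [0.8, 0.599, -0.0, -0.0]
contact_force: [-0.7, 0.9, 0.3]
finger_gap: 85.4
finger_force: 0.0
```

Run:
```python
from h import *
from scipy.spatial.transform import Rotation as R
o=manip.observe();M=R.from_quat(o['tool_rot']).as_matrix();print(o['time_s'],o['position'],M.round(3).tolist(),o['joint_pos'])
d=np.array([538,-218.7,89])-o['position'];print('tool move mm',M.T@d,'xang',np.degrees(np.arctan2(M[1,0],M[0,0])))
```

```text
3.1 [ 537.53154056 -216.98328203  238.88800708] [[0.281, 0.96, -0.001], [0.96, -0.281, 0.0], [0.0, -0.001, -1.0]] [ 0.21744522  0.63130115  0.14784144  1.71698184 -0.12134686  0.80314704
  0.13641475]
tool move mm [ -1.54717133   1.07028156 149.88676392] xang 73.65669862129323
```

Request:
apply_moves --steps '[{"tx": -0.15, "ty": 0.1, "tz": 3.0, "twist": 0}, {"tx": 0, "ty": 0, "tz": 3.0, "twist": 0}, {"tx": 0, "ty": 0, "tz": 2.5, "twist": 0}, {"tx": 0, "ty": 0, "tz": 2.5, "twist": 0}, {"tx": 0, "ty": 0, "tz": 2.0, "twist": 0}, {"tx": 0, "ty": 0, "tz": 2.0, "twist": 0}, {"tx": 0, "ty": 0, "tz": 0, "twist": 0}]'

```text
time_s: 3.8
position: [536.4, -217.9, 86.6]
tool_rot: [0.799, 0.602, -0.001, -0.003]
contact_force: [-0.2, 0.2, 0.1]
finger_gap: 85.4
finger_force: 0.0
```

Request:
apply_moves --steps '[{"tx": 0, "ty": 0, "tz": 0, "twist": 0}, {"tx": 0, "ty": 0, "tz": 0, "twist": 0}, {"tx": 0, "ty": 0, "tz": 0, "twist": 0}, {"tx": 0, "ty": 0, "tz": 0, "twist": 0}, {"tx": 0, "ty": 0, "tz": 0, "twist": 0}, {"tx": 0, "ty": 0, "tz": 0, "twist": 0}, {"tx": 0, "ty": 0, "tz": 0, "twist": 0}, {"tx": 0, "ty": 0, "tz": 0, "twist": 0}]' --gripper 1

```text
time_s: 4.6
position: [538.9, -219.2, 90.6]
tool_rot: [0.799, 0.602, 0.001, 0.001]
contact_force: [-1.4, 0.6, 6.8]
finger_gap: 49.0
finger_force: 61.7
```

Request:
apply_moves --steps '[{"tx": 0, "ty": 0, "tz": -2, "twist": 0}, {"tx": 0, "ty": 0, "tz": -3, "twist": 0}, {"tx": 0, "ty": 0, "tz": -3, "twist": 0}, {"tx": 0, "ty": 0, "tz": -3, "twist": 0}, {"tx": 0, "ty": 0, "tz": -3, "twist": 0}, {"tx": 0, "ty": 0, "tz": -3, "twist": 0}, {"tx": 0, "ty": 0, "tz": -2, "twist": 0}, {"tx": 0, "ty": 0, "tz": 0, "twist": 0}]'

```text
time_s: 5.4
position: [539.9, -219.6, 282.2]
tool_rot: [0.799, 0.602, 0.002, 0.003]
contact_force: [-0.2, -0.3, -1.8]
finger_gap: 49.3
finger_force: 62.7
```

Request:
apply_moves --steps '[{"tx": 2.5, "ty": 0.3, "tz": 0, "twist": 0}, {"tx": 3.6, "ty": 0.3, "tz": 0, "twist": 0}, {"tx": 3.6, "ty": 0.3, "tz": 0, "twist": 0}, {"tx": 4, "ty": 0.3, "tz": 0, "twist": 0}, {"tx": 4, "ty": 0.3, "tz": 0, "twist": 0}, {"tx": 4, "ty": 0.3, "tz": 0, "twist": 0}, {"tx": 4, "ty": 0.3, "tz": 0, "twist": 0}, {"tx": 4, "ty": 0.3, "tz": 0, "twist": 0}, {"tx": 3.2, "ty": 0.3, "tz": 0, "twist": 0}, {"tx": 2.2, "ty": 0.3, "tz": 0, "twist": 0}]'

```text
time_s: 6.4
position: [663.2, 114.2, 276.9]
tool_rot: [0.798, 0.603, -0.001, -0.002]
contact_force: [0.4, -0.7, -1.3]
finger_gap: 48.6
finger_force: 62.6
```

Request:
apply_moves --steps '[{"tx": 0, "ty": 0, "tz": 0, "twist": 8}, {"tx": 0, "ty": 0, "tz": 0, "twist": 8}, {"tx": 0, "ty": 0, "tz": 0, "twist": 8}, {"tx": 0, "ty": 0, "tz": 0, "twist": 8}, {"tx": 0, "ty": 0, "tz": 0, "twist": 8}, {"tx": 0, "ty": 0, "tz": 0, "twist": 8}, {"tx": 0, "ty": 0, "tz": 0, "twist": 8}, {"tx": 0, "ty": 0, "tz": 0, "twist": 8}, {"tx": 0, "ty": 0, "tz": 0, "twist": 8}, {"tx": 0, "ty": 0, "tz": 0, "twist": 0}]'

```text
time_s: 7.4
position: [663.0, 110.4, 277.1]
tool_rot: [1.0, 0.017, -0.002, 0.001]
contact_force: [0.1, -0.0, -1.4]
finger_gap: 48.8
finger_force: 62.7
```

```bash
cat >> h.py <<'E'
def torch(tag,ex=None):
    """crops of the held torch; prints white-lens and blue/black points"""
    out=[]
    for n in('top','scene'):
        p,d=cams.read_camera(n);W=cloud(n,d);np.savez(f'{n}{tag}.npz',p=p,d=d)
        out.append(p)
    return out
E
python3 - <<'E'
from h import *
from scipy.spatial.transform import Rotation as R
o=manip.observe();M=R.from_quat(o['tool_rot']).as_matrix();print(o['time_s'],o['position'],M.round(3).tolist(),o['joint_pos'].round(2),o['finger_force'],'xang',np.degrees(np.arctan2(M[1,0],M[0,0])))
print('to start',M.T@(np.array([660,110,149])-o['position']))
a,b=torch('1');save(np.vstack([a,b])[:,:][::1],'/tmp/x.png')
save(np.hstack([cv2.resize(a[120:290,150:350],(400,340)),cv2.resize(b[60:260,220:400],(400,444))[:340]]),'pics/c1.png')
E
```

```text
7.4 [662.95197414 110.40229728 277.13260224] [[0.999, 0.034, -0.003], [0.034, -0.999, -0.001], [-0.003, 0.001, -1.0]] [-0.49  0.78  0.54  1.38 -0.42  1.1  -1.42] 62.65365779399872 xang 1.9731937470804317
to start [ -2.5503427    0.17684924 128.14173492]
```

View pics/c1.png

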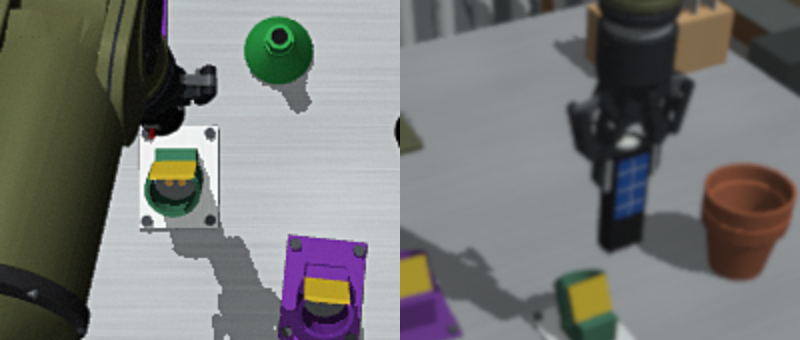

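Top view: the torch is held beyond the cradle. Scene view: it hangs upright with the blue panel facing +x. The tool cannot tilt, so I'll tilt the torch in the grip by pushing its foot against the back of the leaning wall.

Request:
apply_moves --steps '[{"tx": 0, "ty": 0, "tz": 3, "twist": 0}, {"tx": 0, "ty": 0, "tz": 3, "twist": 0}, {"tx": 0, "ty": 0, "tz": 3, "twist": 0}, {"tx": 0, "ty": 0, "tz": 2, "twist": 0}, {"tx": 0, "ty": 0, "tz": 1.8, "twist": 0}, {"tx": 0, "ty": 0, "tz": 0, "twist": 0}, {"tx": 0, "ty": 0, "tz": 0, "twist": 0}]'

```text
time_s: 8.2
position: [664.0, 110.1, 151.3]
tool_rot: [1.0, 0.018, -0.0, -0.0]
contact_force: [0.3, 0.3, -1.1]
finger_gap: 48.7
finger_force: 62.6
```

Request:
apply_moves --steps '[{"tx": -0.5, "ty": 0, "tz": 0, "twist": 0}, {"tx": -0.5, "ty": 0, "tz": 0, "twist": 0}, {"tx": -0.5, "ty": 0, "tz": 0, "twist": 0}, {"tx": -0.5, "ty": 0, "tz": 0, "twist": 0}, {"tx": 0, "ty": 0, "tz": 0, "twist": 0}]'

```text
time_s: 8.7
position: [643.1, 109.7, 151.6]
tool_rot: [1.0, 0.017, -0.0, -0.0]
contact_force: [-0.3, -0.2, -1.3]
finger_gap: 49.2
finger_force: 62.6
```

Request:
apply_moves --steps '[{"tx": -0.5, "ty": 0, "tz": 0, "twist": 0}, {"tx": -0.5, "ty": 0, "tz": 0.05, "twist": 0}, {"tx": 0, "ty": 0, "tz": 0, "twist": 0}]'

```text
time_s: 9.0
position: [637.1, 109.4, 152.2]
tool_rot: [1.0, 0.018, 0.004, -0.0]
contact_force: [6.3, -0.1, -2.8]
finger_gap: 48.8
finger_force: 62.5
```

Request:
apply_moves --steps '[{"tx": -0.5, "ty": 0, "tz": 0, "twist": 0}, {"tx": -0.5, "ty": 0, "tz": 0, "twist": 0}, {"tx": -0.5, "ty": 0, "tz": 0.05, "twist": 0}, {"tx": -0.5, "ty": 0, "tz": 0.1, "twist": 0}, {"tx": 0, "ty": 0, "tz": 0, "twist": 0}]'

```text
time_s: 9.5
position: [619.4, 108.8, 152.3]
tool_rot: [1.0, 0.017, 0.007, -0.0]
contact_force: [5.7, 1.4, 4.5]
finger_gap: 48.7
finger_force: 63.4
```

Request:
apply_moves --steps '[{"tx": -0.5, "ty": 0, "tz": 0.1, "twist": 0}, {"tx": -0.5, "ty": 0, "tz": 0.1, "twist": 0}, {"tx": -0.4, "ty": 0, "tz": 0.1, "twist": 0}, {"tx": 0, "ty": 0, "tz": 0, "twist": 0}]'

```text
time_s: 9.9
position: [604.7, 107.9, 148.9]
tool_rot: [1.0, 0.017, 0.006, -0.0]
contact_force: [5.9, 0.8, 5.3]
finger_gap: 48.9
finger_force: 64.5
```

Run:
```python
from h import *
o=manip.observe();print(o['position'],o['contact_force'],o['wrist_torque'])
p,d=cams.read_camera('scene');W=cloud('scene',d)
hsv=cv2.cvtColor(p,cv2.COLOR_RGB2HSV).astype(int);x=o['position']
m=(abs(hsv[...,0]-108)<14)&(hsv[...,1]>110)&(hsv[...,2]>50)&(np.linalg.norm(W-x,axis=-1)<130)
P=W[m];c=np.median(P,0)
for _ in range(4):
    A=P-c;n=np.linalg.svd(A,full_matrices=False)[2][2];r=abs(A@n);P=P[r<max(2*np.median(r),.5)];c=P.mean(0)
n*=np.sign(n[0]);print(len(P),c,n,'tilt',np.degrees(np.arcsin(n[2])),'yaw',np.degrees(np.arctan2(n[1],n[0])))
save(cv2.resize(p[100:260,230:390],(600,600)),'pics/c2.png')
```

```text
[604.69957695 107.93306066 148.92328173] [5.9332191  0.75325558 5.32611628] [ 0.15046218 -1.74954224  0.0032339 ]
218 [625.39771999 109.00671618 153.48647378] [0.93646754 0.07938322 0.34165311] tilt 19.977622402871532 yaw 4.845310228033495
```

View pics/c2.png

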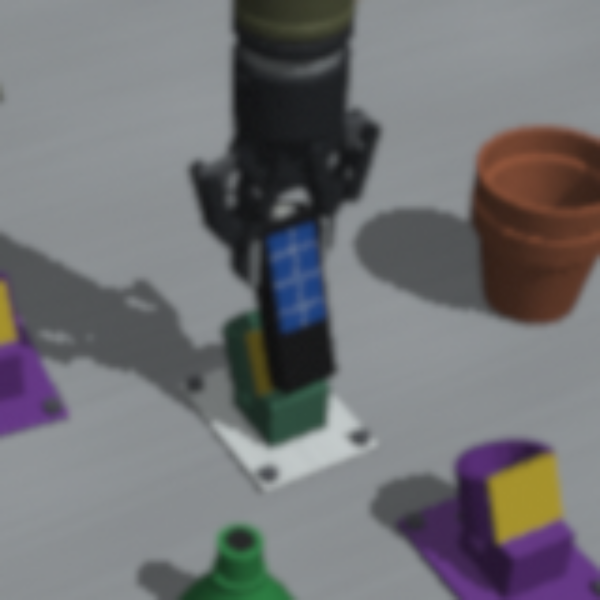

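The torch is tilting as planned (20°, panel facing outward). It needs about 5° more.

Request:
apply_moves --steps '[{"tx": -0.4, "ty": 0, "tz": 0.15, "twist": 0}, {"tx": -0.4, "ty": 0.0, "tz": 0.15, "twist": 0}, {"tx": 0, "ty": 0, "tz": 0, "twist": 0}]'

```text
time_s: 10.25
position: [596.1, 107.5, 145.4]
tool_rot: [1.0, 0.017, 0.005, -0.0]
contact_force: [5.6, 0.9, 5.6]
finger_gap: 48.9
finger_force: 65.4
```

```bash
cat >> h.py <<'E'
def plane(P):
    c=np.median(P,0)
    for _ in range(4):
        A=P-c;n=np.linalg.svd(A,full_matrices=False)[2][2];r=abs(A@n);P=P[r<max(2*np.median(r),.5)];c=P.mean(0)
    return c,n*np.sign(n[0]),len(P)
def look(pic=None,box=None,size=600):
    o=manip.observe();x=o['position'];print(o['time_s'],'tcp',x.round(1),'F',np.round(o['contact_force'],1),'grip',o['finger_force'])
    p,d=cams.read_camera('scene');W=cloud('scene',d);hsv=cv2.cvtColor(p,cv2.COLOR_RGB2HSV).astype(int)
    for nm,h,w,rad,c0 in(('blue',108,14,140,x),('yellow',24,8,75,np.array([610,110,70]))):
        m=(abs(hsv[...,0]-h)<w)&(hsv[...,1]>110)&(hsv[...,2]>50)&(np.linalg.norm(W-c0,axis=-1)<rad)
        P=W[m]
        if len(P)<15: print(nm,'few',len(P));continue
        c,n,N=plane(P);print(nm,N,c.round(1),n.round(3),'tilt',np.degrees(np.arcsin(n[2])).round(1),'yaw',np.degrees(np.arctan2(n[1],n[0])).round(1))
        if nm=='blue':
            z=np.array([-n[2],0,n[0]]);z/=np.linalg.norm(z);f=c-13*n-85*z;print('foot est (panel 85)',f.round(1))
    if pic:
        a,b,e,g=box;save(cv2.resize(p[a:b,e:g],(size,int(size*(b-a)/(g-e)))),pic)
E
python3 -c "
from h import *
look()"
```

```text
10.25 tcp [596.1 107.5 145.4] F [5.6 0.9 5.6] grip 65.41695680469275
blue 218 [617.9 109.  152.5] [0.904 0.03  0.427] tilt 25.3 yaw 1.9
foot est (panel 85) [642.5 108.7  70.1]
yellow 34 [613.3  90.1  72.3] [ 0.879 -0.258  0.401] tilt 23.6 yaw -16.4
```

Request:
apply_moves --steps '[{"tx": 0.5, "ty": 0, "tz": -0.2, "twist": 0}, {"tx": -0.4, "ty": 0, "tz": -0.9, "twist": 0}, {"tx": -0.4, "ty": 0, "tz": -0.9, "twist": 0}, {"tx": -0.4, "ty": 0, "tz": -0.9, "twist": 0}, {"tx": -0.5, "ty": 0, "tz": -0.9, "twist": 0}, {"tx": -0.4, "ty": 0, "tz": -0.9, "twist": 0}, {"tx": 0, "ty": 0, "tz": 0, "twist": 0}, {"tx": 0, "ty": 0, "tz": 0, "twist": 0}]'

```text
time_s: 11.1
position: [575.1, 107.4, 190.2]
tool_rot: [1.0, 0.018, -0.001, -0.0]
contact_force: [-0.3, -0.2, -2.0]
finger_gap: 48.8
finger_force: 64.6
```

Run:
```python
from h import *
look()
D=np.load('scene0.npz')
def lat(p,d,h,w,c0,rad):
    W=cloud('scene',d);hsv=cv2.cvtColor(p,cv2.COLOR_RGB2HSV).astype(int)
    m=(abs(hsv[...,0]-h)<w)&(hsv[...,1]>110)&(hsv[...,2]>50)&(np.linalg.norm(W-c0,axis=-1)<rad)
    P=W[m];c,n,N=plane(P);P=P[abs((P-c)@n)<2];l=np.cross([0,0,1],n);l/=np.linalg.norm(l);u=np.cross(n,l)
    a=P@l;b=P@u;print(h,'lateral',np.percentile(a,[2,50,98]).round(1),a.mean().round(1),'l',l.round(3),'along',np.percentile(b,[2,50,98]).round(1),b.mean().round(1))
lat(D['p'],D['d'],24,8,np.array([612,110,70]),60)
p,d=cams.read_camera('scene');lat(p,d,108,14,manip.observe()['position'],140)
# plate in scene frame
W=cloud('scene',D['d']);m=(abs(W[...,2]-8)<6)&(np.hypot(W[...,0]-607,W[...,1]-110)<95)&(D['p'].min(-1)>170)
k,l,st,ce=cv2.connectedComponentsWithStats(m.astype('uint8'));i=1+st[1:,4].argmax();P=W[l==i];print('plate scene',st[i],P[:,2].mean(),cv2.minAreaRect(P[:,:2].astype('float32')))
```

```text
11.1 tcp [575.1 107.4 190.2] F [-0.3 -0.2 -2. ] grip 64.6177772898227
blue 259 [598.  108.7 195.2] [0.918 0.027 0.395] tilt 23.3 yaw 1.7
foot est (panel 85) [619.6 108.4 111.9]
yellow 155 [613.7 111.   70.7] [0.912 0.007 0.41 ] tilt 24.2 yaw 0.4
24 lateral [ 56.5  81.6 106.5] 81.1 l [-0.048  0.999  0.   ] along [-235.9 -213.5 -192.9] -213.7
108 lateral [ 68.   87.9 106. ] 87.7 l [-0.037  0.999  0.   ] along [-88.5 -49.1 -16.7] -50.4
plate scene [287 207  38  21 257] 6.988656222544268 ((638.0513305664062, 107.76017761230469), (100.94866943359375, 69.71163177490234), 75.44770812988281)
```

Request:
apply_moves --steps '[{"tx": -0.7, "ty": -0.1, "tz": 0.3, "twist": 0}, {"tx": -0.7, "ty": 0, "tz": 0.3, "twist": 0}, {"tx": -0.7, "ty": 0, "tz": 0.3, "twist": 0}, {"tx": -0.7, "ty": 0, "tz": 0.3, "twist": 0}, {"tx": -0.7, "ty": 0, "tz": 0.4, "twist": 0}, {"tx": -0.5, "ty": 0, "tz": 0.3, "twist": 0}, {"tx": 0, "ty": 0, "tz": 0, "twist": 0}, {"tx": 0, "ty": 0, "tz": 0, "twist": 0}]'

```text
time_s: 12.0
position: [536.3, 106.7, 171.4]
tool_rot: [1.0, 0.017, 0.0, -0.0]
contact_force: [0.1, -0.2, -2.3]
finger_gap: 48.6
finger_force: 64.6
```

Run:
```python
from h import *
look('pics/c3.png',(100,240,230,370))
```

```text
12.0 tcp [536.3 106.7 171.4] F [ 0.1 -0.2 -2.3] grip 64.61030230857432
blue 255 [558.5 108.6 176.9] [0.919 0.046 0.392] tilt 23.1 yaw 2.8
foot est (panel 85) [579.9 108.   93.6]
yellow 168 [614.  110.   70.4] [0.903 0.038 0.428] tilt 25.3 yaw 2.4
```

View pics/c3.png

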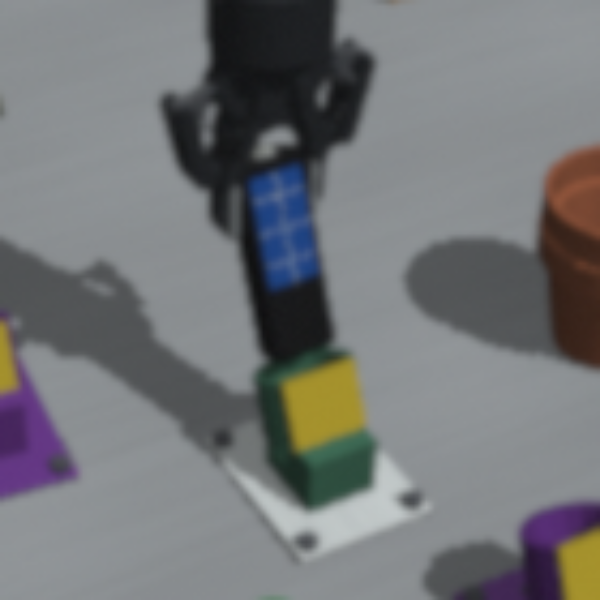

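The scene crop shows the tilted torch hovering over the mouth with its panel on the yellow side, parallel to the pocket. I'll slide it in along the lean.

Request:
apply_moves --steps '[{"tx": 0.21, "ty": -0.05, "tz": 0.45, "twist": 0}, {"tx": 0.21, "ty": 0, "tz": 0.45, "twist": 0}, {"tx": 0.21, "ty": 0, "tz": 0.45, "twist": 0}, {"tx": 0.21, "ty": 0, "tz": 0.45, "twist": 0}, {"tx": 0, "ty": 0, "tz": 0, "twist": 0}]'

```text
time_s: 12.55
position: [544.4, 107.5, 152.5]
tool_rot: [1.0, 0.017, -0.0, 0.0]
contact_force: [-1.0, -0.3, -2.3]
finger_gap: 49.1
finger_force: 64.6
```

Request:
apply_moves --steps '[{"tx": 0.13, "ty": 0, "tz": 0.27, "twist": 0}, {"tx": 0.13, "ty": 0, "tz": 0.27, "twist": 0}, {"tx": 0, "ty": 0, "tz": 0, "twist": 0}]'

```text
time_s: 12.85
position: [547.0, 107.7, 147.6]
tool_rot: [1.0, 0.017, -0.0, -0.0]
contact_force: [-0.0, -0.2, -2.3]
finger_gap: 48.6
finger_force: 64.6
```

Request:
apply_moves --steps '[{"tx": 0.13, "ty": 0, "tz": 0.27, "twist": 0}, {"tx": 0.13, "ty": 0, "tz": 0.27, "twist": 0}, {"tx": 0.13, "ty": 0, "tz": 0.27, "twist": 0}, {"tx": 0, "ty": 0, "tz": 0, "twist": 0}]'

```text
time_s: 13.25
position: [550.9, 107.8, 139.4]
tool_rot: [1.0, 0.017, -0.0, 0.0]
contact_force: [0.4, -0.5, -2.0]
finger_gap: 49.0
finger_force: 64.6
```

Run:
```python
from h import *
look('pics/c4.png',(100,240,230,370))
```

```text
13.25 tcp [550.9 107.8 139.4] F [ 0.4 -0.5 -2. ] grip 64.61662927642465
blue 244 [572.9 109.8 145. ] [0.915 0.047 0.401] tilt 23.7 yaw 2.9
foot est (panel 85) [595.2 109.2  62. ]
yellow 206 [613.4 110.1  71.2] [0.887 0.033 0.462] tilt 27.5 yaw 2.1
```

View pics/c4.png

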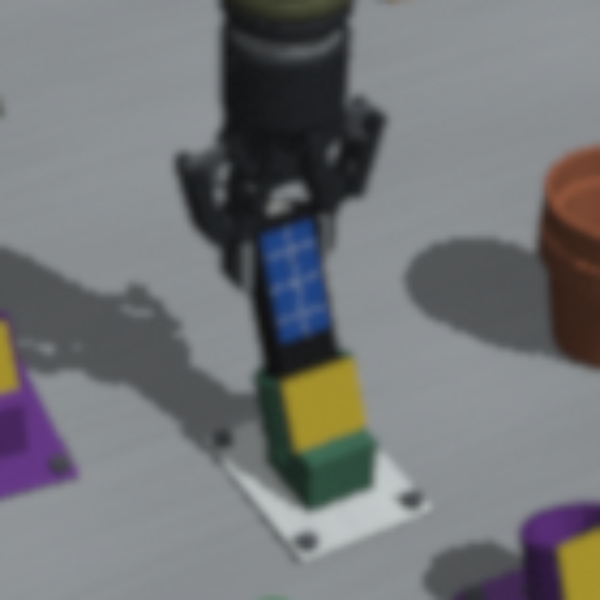

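The foot is inside behind the yellow wall, free of contact, with about 19 mm left to go.

Request:
apply_moves --steps '[{"tx": 0.13, "ty": 0, "tz": 0.27, "twist": 0}, {"tx": 0.13, "ty": 0, "tz": 0.27, "twist": 0}, {"tx": 0.13, "ty": 0, "tz": 0.27, "twist": 0}, {"tx": 0, "ty": 0, "tz": 0, "twist": 0}]'

```text
time_s: 13.7
position: [554.8, 107.9, 131.3]
tool_rot: [1.0, 0.017, -0.0, 0.0]
contact_force: [0.1, -0.1, -1.2]
finger_gap: 49.1
finger_force: 64.6
```

Request:
apply_moves --steps '[{"tx": 0.13, "ty": 0, "tz": 0.27, "twist": 0}, {"tx": 0.09, "ty": 0, "tz": 0.18, "twist": 0}, {"tx": 0, "ty": 0, "tz": 0, "twist": 0}]'

```text
time_s: 14.0
position: [556.9, 108.0, 126.9]
tool_rot: [1.0, 0.017, -0.0, 0.0]
contact_force: [0.1, 0.0, -2.4]
finger_gap: 48.9
finger_force: 64.6
```

Request:
apply_moves --steps '[{"tx": 0.09, "ty": 0, "tz": 0.18, "twist": 0}, {"tx": 0.09, "ty": 0, "tz": 0.18, "twist": 0}, {"tx": 0, "ty": 0, "tz": 0, "twist": 0}]'

```text
time_s: 14.3
position: [557.4, 107.9, 125.9]
tool_rot: [1.0, 0.017, -0.001, -0.001]
contact_force: [-9.5, -0.2, 20.2]
finger_gap: 48.6
finger_force: 66.8
```

Request:
apply_moves --steps '[{"tx": 0.09, "ty": 0, "tz": 0.18, "twist": 0}, {"tx": 0, "ty": 0, "tz": 0, "twist": 0}]'

```text
time_s: 14.5
position: [557.2, 107.9, 125.7]
tool_rot: [1.0, 0.017, -0.002, -0.002]
contact_force: [-15.4, 0.4, 36.7]
finger_gap: 49.1
finger_force: 68.3
```

The floor is reached: the force runs along the pocket axis. I'll relieve the push, then open and lift off.

Request:
apply_moves --steps '[{"tx": -0.15, "ty": 0, "tz": -0.33, "twist": 0}, {"tx": 0, "ty": 0, "tz": 0, "twist": 0}]'

```text
time_s: 14.7
position: [557.5, 108.1, 126.0]
tool_rot: [1.0, 0.017, -0.0, -0.0]
contact_force: [-7.0, 0.8, 13.7]
finger_gap: 48.6
finger_force: 66.1
```

```bash
python3 -c "
from h import *
look()"
```

```text
14.7 tcp [557.5 108.1 126. ] F [-7.   0.8 13.7] grip 66.08761623501778
blue 179 [579.7 110.  131.9] [0.917 0.045 0.396] tilt 23.3 yaw 2.8
foot est (panel 85) [601.5 109.4  48.7]
yellow 182 [613.1 110.1  71.7] [ 0.887 -0.002  0.461] tilt 27.5 yaw -0.2
```

Request:
apply_moves --steps '[{"tx": 0, "ty": 0, "tz": 0, "twist": 0}, {"tx": 0, "ty": 0, "tz": 0, "twist": 0}, {"tx": 0, "ty": 0, "tz": 0, "twist": 0}, {"tx": 0, "ty": 0, "tz": 0, "twist": 0}, {"tx": 0, "ty": 0, "tz": 0, "twist": 0}, {"tx": 0, "ty": 0, "tz": 0, "twist": 0}, {"tx": 0, "ty": 0, "tz": 0, "twist": 0}]' --gripper -1

```text
time_s: 15.45
position: [558.2, 108.0, 125.1]
tool_rot: [1.0, 0.017, 0.0, -0.0]
contact_force: [0.1, -1.0, -1.0]
finger_gap: 85.5
finger_force: 0.0
```

Request:
apply_moves --steps '[{"tx": 0, "ty": 0, "tz": -1, "twist": 0}, {"tx": 0, "ty": 0, "tz": -2, "twist": 0}, {"tx": 0, "ty": 0, "tz": -3, "twist": 0}, {"tx": 0, "ty": 0, "tz": -3, "twist": 0}, {"tx": 0, "ty": 0, "tz": -3, "twist": 0}, {"tx": 0, "ty": 0, "tz": -2, "twist": 0}, {"tx": 0, "ty": 0, "tz": 0, "twist": 0}]'

```text
time_s: 16.15
position: [560.1, 107.8, 268.7]
tool_rot: [1.0, 0.017, 0.003, -0.001]
contact_force: [-1.0, -0.5, -0.6]
finger_gap: 85.1
finger_force: 0.0
```

Run:
```python
from h import *
import h
x=manip.observe()['position']
p,d=cams.read_camera('scene');W=cloud('scene',d);hsv=cv2.cvtColor(p,cv2.COLOR_RGB2HSV).astype(int)
m=(abs(hsv[...,0]-108)<14)&(hsv[...,1]>110)&(hsv[...,2]>50)&(np.linalg.norm(W-[580,110,120],axis=-1)<80)
c,n,N=plane(W[m]);print(x,N,c,n,np.degrees(np.arcsin(n[2])),np.degrees(np.arctan2(n[1],n[0])))
save(cv2.resize(p[100:240,230:370],(600,600)),'pics/c5.png')
```

```text
[560.09090704 107.79708385 268.71520683] 174 [569.89142779 108.55383283 129.44227763] [0.84639038 0.04491653 0.53066546] 32.05042848375607 3.037742308153218
```

View pics/c5.png

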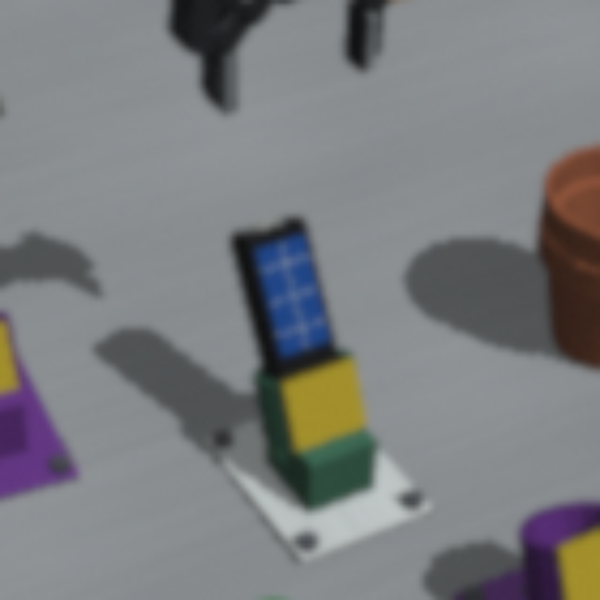

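The torch stands in the pocket with its panel on the yellow side. It leans back about 32°, which is the natural rest within the 2 mm play (geometry gives about 6.7° off the pocket axis, against 8° allowed). The foot is estimated within a few mm of the pocket's floor centre and the gripper is clear. Handing in.

```bash
python3 -c "
from cell import order
print(order.hand_in())"
```

```text
the job is handed in; nothing more can be done
None
```

The job is handed in, with no verdict returned: the black torch was lowered to the pocket floor while held, its panel on the yellow wall's side, then released; it now rests about 7° off the pocket's axis by camera (limit 8°), and the pots, tub and rose were never touched.

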